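# Unhook the hairbrush and lint roller from the keyhole hanger

### The job

Take the round hairbrush and the lint roller off the slotted hanger, sliding each along the slot to its wide end and lifting it out there. Stand both upright, barrel end down, in the two empty sections of the turntable: the hairbrush in the empty section next to the brown bottle, the lint roller in the empty one next to the nasal spray. Set them down gently, let go, and leave the bottle, the spray, the clear cup and the latch box where they are.

Things in the scene. Friction and masses are not known exactly. Their poses are not given: they have to be found in the camera images.
- hanger: Bare metal hanger fixed to the drawer top, at any yaw: level plate 110 mm (x) by 210 mm (y), underside 124 and top 130 mm up, on end panels at y = +-102 mm. A keyhole slot runs along its y axis at x = 0. A lip 18 mm high stands on the plate at x = 49 to 55 mm. Origin: on the drawer top under the plate's centre. Two items share the slot; the one nearer the wide end blocks the other; which varies.
- wide_end (a point): Centre of the slot's wide end, at the plate's top (130 mm up): an eight-sided hole 52 mm across flats, at y = +60 mm of the hanger (spans y = 34 to 86 mm). Barrels pass only here.
- slot_end (a point): Closed narrow end of the slot, at y = -85 mm of the hanger, at the plate's top. The slot is 15 mm wide from here to the wide end (y = -85 to +34 mm).
- hairbrush: Round hairbrush, wooden knob, black ringed barrel. From its flat lower end (origin, z up the axis): barrel 42 mm across to 85 mm, neck 9 mm across to 101, flange 36 mm across to 106, cylindrical knob 28 mm across to 150 to hold it by. Starts hung upright: flange on the plate, neck in the slot, barrel below (origin 29 mm up; can rise 10 mm before barrel meets plate). About 130 g. Stands on its lower end.
- lint_roller: Lint roller, grey plastic knob, smooth white barrel. From its flat lower end (origin, z up the axis): barrel 34 mm across to 85 mm, neck 9 mm across to 101, flange 36 mm across to 106, cylindrical knob 22 mm across to 150 to hold it by. Starts hung upright: flange on the plate, neck in the slot, barrel below (origin 29 mm up; can rise 10 mm before barrel meets plate). About 100 g. Stands on its lower end.
- turntable: White round turntable, 230 mm across, any yaw, too stiff to turn. Floor 18 mm up, 3 mm rim to 30 mm, hub 18 mm across to 48 mm. Walls 4 mm thick along its x and y axes, up to 40 mm, make four sections. Bottle and spray stand in the two +x ones (y = +-46 mm, either way round); the two -x ones (middles x = -46, y = +-46 mm) are empty; next to = same sign of y. Origin: on the drawer top, centre.
- bottle: Closed brown glass bottle with black cap, 52 mm in diameter, 140 mm tall; origin at the centre of its underside. Stands on the turntable; leave alone.
- nasal_spray: Teal plastic nasal spray, 38 mm in diameter, 102 mm tall; origin at the centre of its underside. Stands on the turntable; leave alone.
- acrylic_cup: Clear acrylic cup, 70 mm across the rim, 100 mm tall, origin at the centre of its underside. Stands on the drawer top beside the hanger, on the hanger's -x side; leave alone.
- latch_box: Small wooden box with a brass latch, 62 by 82 mm, 49 mm tall, origin at the centre of its underside, on the drawer top; leave alone.
There are look-alikes about, which are no part of the job. What is shaped like the lint_roller but green is not meant. Leave any purple look-alike of the hanger alone.

How it is judged:
By the outcome, as a careful person would: the job done as asked, in the order asked, and still so for the second after the job is handed in, with the robot touching nothing.
It also fails if it takes over 72 s, if anything falls off the work surface, if the arm or the gripper's body presses on something with over 40 N, if the wrist force passes 120 N, or if a joint passes its speed limit or range.

### The arm

A 6-joint arm with a two-finger parallel gripper is mounted at the origin on the work surface. World frame = base frame: x ahead of the robot, y to its left, z up, the work surface at z = 0. Lengths are in mm, angles in rad, forces in N, time in s.
With the tool pointing down it reaches from about 300 to 775 mm from the base axis. Payload 14.6 kg.
Tool frame: the origin (TCP) lies on the centre line of the jaws, within the pads' length; the fingertips stand 19 mm ahead of it and the grasp point (between the pads) is the TCP (bot.tip_reach is the distance from the TCP to the fingertips, in mm); y points along the fingers, x is the direction in which the jaws open and shut, and the axes are right-handed (so a half turn about y gives the same grasp; the last joint's range is limited). The gripper opens to 85 mm and grips with 20 to 120 N. Pads are 22 mm wide; open, the fingers measure 114 mm over their backs; the gripper's body (76 mm by 85 mm) begins 54 mm behind the grasp point. The pads swing forward as they close: fully open they stand 13 mm farther back than shut.
Start: joints at [1.163, 0.3, 1.521, -0, 1.321, -0.067], TCP at [183.83, 518.359, 250.281] pointing down, gripper open.
Joint ranges: [-3.03, 3.03], [-0.79, 2.21], [0.23, 2.52], [-1.04, 4.18], [0, 3.07], [-2.55, 2.55]. Speed limits (rad/s): [2.22, 2.22, 2.57, 3.14, 3.14, 3.14].

### API

Orientations are given as a unit quaternion [w, x, y, z].
In Python, from rig import bot gives the robot as it stands. Calls block until the motion is done:
- bot.move_to(position, orientation): joint-space move of the TCP to a pose.
- bot.servo_line(position, attitude=None, speed=150, until_force=None): straight line of the TCP; attitude=None keeps the orientation; speed is the mean speed in mm/s. With until_force (N) it stops when the force on the tool has changed by that much, and returns True; else False.
- bot.move_joints(angles): joint-space move.
- bot.move_gripper(opening, grip_force=None): finger opening in mm; grip_force is the grip in N (None keeps the last); returns when the fingers have stopped.
- bot.dwell(seconds).
- bot.ik(position, orientation): joint angles nearest the present ones, or None.
- bot.read_state(): the state.
- bot.read_camera(name): name is "scene" or "top"; returns a dict with "image" (420x560x3 uint8, blue, green, red), "depth" (420x560 float32, mm along the optical axis (not along the pixel's ray), 0 where there is no reading), "fovy" (degrees; the focal length in pixels is half the picture's height over the tangent of half this angle, whatever the lens; pixels are square), "cx", "cy" (the principal point, pixels), "k1" (the pictures are not rectified: a ray, as slopes to the right and down, at radius r is drawn at 1 + k1 r^2 times it, then the intrinsics apply), "eye" and "attitude" of the camera in the world. Camera axes: x right, y down, z forward; pixel columns grow to the right and rows downward; lengths in mm; the calibration is good to about 2 mm. A picture is of the moment at which its call begins.
A pose or a line that the arm cannot do raises bot.MotionError and nothing moves.
- bot.finish_job(): hands the job in, once; it reports no verdict.
The state is a dict: "clock": time; "joint_positions": joint angles; "qvel": joint speeds; "effort": joint torques, N m; "ee_pos": TCP position; "tool_rot": TCP orientation; "ft_force": force on the tool from outside, world axes, zero at the start; "moment": the same for the moment, N m; "grip_width": finger opening in mm.
Only numpy, scipy, OpenCV 4.12 (cv2) and the standard library are available. Lean on these libraries where they do the work, as an engineer would, in place of code of your own. Each camera call takes 0.05 s, during which the arm holds its last target. There are 200 camera calls.

## Working session

There is one attempt and no reset: what is moved stays moved. The work goes in short steps, each a Python script; the robot and the scene stay as the last script left them, time stands still between calls to the robot, and variables do not carry over. Pictures are saved under pics/ and viewed, about 8 in all and at most 12, crops included, and the job is handed in when it is done.

```bash
ls; mkdir -p pics
cat > h.py <<'E'
import numpy as np, cv2
from scipy.spatial.transform import Rotation as R
from rig import bot
def rot(q): return R.from_quat([q[1],q[2],q[3],q[0]]).as_matrix()
def cloud(c):
    H,W=c['depth'].shape; f=H/2/np.tan(np.radians(c['fovy'])/2)
    K=np.array([[f,0,c['cx']],[0,f,c['cy']],[0,0,1]])
    u,v=np.meshgrid(np.arange(W),np.arange(H))
    p=cv2.undistortPoints(np.stack([u,v],-1).reshape(-1,1,2).astype(float),K,np.array([c['k1'],0,0,0,0.])).reshape(H,W,2)
    d=c['depth'][...,None]
    P=np.concatenate([p*d,d],-1)@rot(c['attitude']).T+np.array(c['eye'])
    P[c['depth']==0]=np.nan
    return P
E
python3 - <<'E'
from h import *
for n in ("scene","top"):
    c=bot.read_camera(n); P=cloud(c)
    np.savez(n+'0.npz',im=c['image'],P=P)
    cv2.imwrite(f'pics/{n}0.png',cv2.resize(c['image'],(784,588),interpolation=cv2.INTER_CUBIC))
    print(n,c['eye'],c['attitude'],c['fovy'],c['k1'],c['cx'],c['cy'])
print(bot.read_state())
E
```

```text
pics
scene [1226.6805876  -263.26968882  960.59984672] [-0.30575309  0.81437859  0.45997961 -0.17810481] 47.41879409564932 -0.07609281157898916 285.5870931561151 197.5660800961645
top [ 353.51860371  110.18655056 1301.5989195 ] [ 0.06495205 -0.70079922  0.70708251 -0.06852747] 50.47880913675848 -0.1298374263063008 276.7693162990939 211.8959784037219
{'clock': 0.1, 'joint_positions': array([ 1.16339114e+00,  3.00442379e-01,  1.52149291e+00, -1.35282793e-05,
        1.32068111e+00, -6.66348602e-02]), 'qvel': array([ 0.00140694, -0.00080818, -0.00085204,  0.00050884,  0.00052629,
       -0.00020119]), 'effort': array([ 2.08694819e-04, -5.44375634e+01, -3.62372696e+01, -7.91135426e-05,
        2.94190264e-03,  2.66164801e-05]), 'ee_pos': array([183.77144104, 518.20427474, 249.77435096]), 'tool_rot': array([-0.57734734,  0.57773262,  0.40767324, -0.40828617]), 'ft_force': array([-0.86403192,  0.45723946, -0.52127258]), 'moment': array([0.00063754, 0.06389088, 0.0565574 ]), 'grip_width': 85.54356328796155}
```

View pics/scene0.png

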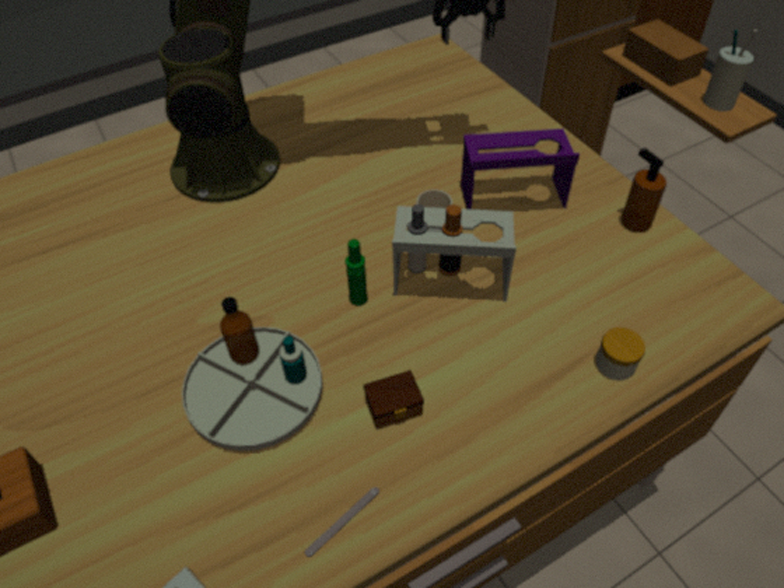

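View pics/top0.png

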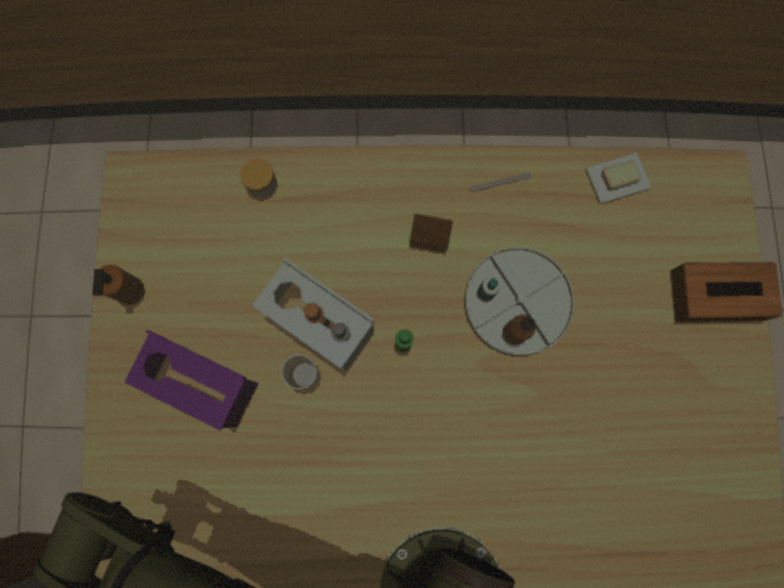

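The hanger is at about (314,315) in the top view. Its wide end is at upper left (288,294), with the brush (313,312) nearer to it and the roller (340,331) behind. The turntable is at (519,301), with the bottle at (518,328), the spray at (490,288), and the empty sections on the right. The cup is at (300,373) and the green decoy at (404,340).

Run:
```python
from h import *
D=np.load('top0.npz');P=D['P'];im=D['im'].astype(int)
S=np.load('scene0.npz')['P']
def sub(P,u0,u1,v0,v1): 
    m=np.zeros(P.shape[:2],bool); m[int(v0/1.4):int(v1/1.4),int(u0/1.4):int(u1/1.4)]=1; return m
z=P[...,2]
print('table z',np.nanmedian(z[sub(P,560,640,400,500)]))
# hanger
m=sub(P,240,385,250,380); Q=P[m&(z>122)&(z<136)]
r=cv2.minAreaRect(Q[:,:2].astype(np.float32)); print('plate',r,np.median(Q[:,2]),cv2.boxPoints(r).round(1).tolist())
Q=P[m&(z>143)&(z<152)]; print('lip-ish',len(Q),Q[:60].round(0).tolist()[:40:4])
for n,(u,v) in dict(brush=(313,312),roller=(340,331)).items():
    mm=sub(P,u-22,u+22,v-22,v+22)&(z>165); Q=P[mm]; print(n,len(Q),Q.mean(0),np.ptp(Q,axis=0)[:2],cv2.minEnclosingCircle(Q[:,:2].astype(np.float32)))
# turntable
m=sub(P,455,585,240,365)
Q=P[m&(z>12)&(z<60)]; print('tt',cv2.minEnclosingCircle(Q[:,:2].astype(np.float32)),np.median(Q[:,2]))
c=np.array(cv2.minEnclosingCircle(Q[:,:2].astype(np.float32))[0])
W=P[m&(z>33)&(z<60)]; a=W[:,:2]-c; rr=np.hypot(*a.T); k=(rr<100)&(rr>15)
h=np.histogram(np.degrees(np.arctan2(a[k,1],a[k,0])),bins=72,range=(-180,180))[0]; print(h)
for n,(u,v),lo in (('bottle',(518,328),125),('spray',(490,288),85),('box',(431,233),42),('cup',(300,373),60),('green',(404,340),60),('hub',(519,298),43)):
    mm=sub(P,u-30,u+30,v-30,v+30)&(z>lo); Q=P[mm]; print(n,len(Q),Q.mean(0) if len(Q) else '', np.ptp(Q,axis=0) if len(Q) else '')
I=D['im']
a=cv2.resize(I[175:275,170:280],None,fx=3.6,fy=3.6,interpolation=cv2.INTER_CUBIC)
b=cv2.resize(I[172:262,325:415],(400,400),interpolation=cv2.INTER_CUBIC)
cv2.imwrite('pics/crop.png',np.hstack([cv2.convertScaleAbs(cv2.resize(a,(396,400)),alpha=1.8),cv2.convertScaleAbs(b,alpha=1.5)]))
```

```text
table z 0.22612341550723158
plate ((497.9470520019531, 283.27410888671875), (209.66709899902344, 223.94447326660156), 54.61362075805664) 130.82965928529438 [[346.0, 262.6000061035156], [528.5, 133.0], [649.9000244140625, 303.8999938964844], [467.3999938964844, 433.6000061035156]]
lip-ish 194 [[648.0, 299.0, 151.0], [646.0, 297.0, 149.0], [643.0, 294.0, 149.0], [643.0, 283.0, 152.0], [639.0, 287.0, 145.0], [635.0, 283.0, 150.0], [633.0, 281.0, 146.0], [632.0, 270.0, 149.0], [627.0, 273.0, 149.0], [624.0, 267.0, 149.0]]
brush 103 [543.58220703 241.33186562 178.71420767] [54.89227235 54.59715568] ((530.1179809570312, 228.37347412109375), 36.36884689331055)
roller 64 [512.29095083 196.59215853 178.10040026] [47.79790589 47.03085446] ((524.5267944335938, 210.92178344726562), 31.29902458190918)
tt ((589.267333984375, -172.9969940185547), 115.4877700805664) 19.4614537463367
[ 0  0  0  0  0 29 27  2  1  0  0  0  0  0  0  0  0  0  0  0  0  0  1 11
 24  0  0  0  0  0  0  0  0  0  0  0  0  0  0  0  1 18 35  1  0  0  0  0
  0  0  2  6  7 16  1  0  0  0  0 10 32  1  0  0  0  7  8 10  6  5  3  1]
bottle 97 [ 519.7397673  -157.02797245  148.95748341] [27.07064279 22.52948364 38.37677795]
spray 123 [ 602.45415183 -103.5368191   100.69241242] [84.2503228  63.2719426  41.66338126]
box 565 [733.37249477  11.8966122   49.3815033 ] [72.16663988 89.14569471 13.76633214]
cup 322 [454.40760918 265.78797663 103.77769726] [83.20636687 93.11123925 75.86395812]
green 157 [498.35887427  73.77146542 119.79569992] [34.15901218 32.56613642 94.29585071]
hub 307 [ 561.59578526 -140.32543193  104.91158222] [110.08079186 133.53774508 120.3961991 ]
```

View pics/crop.png

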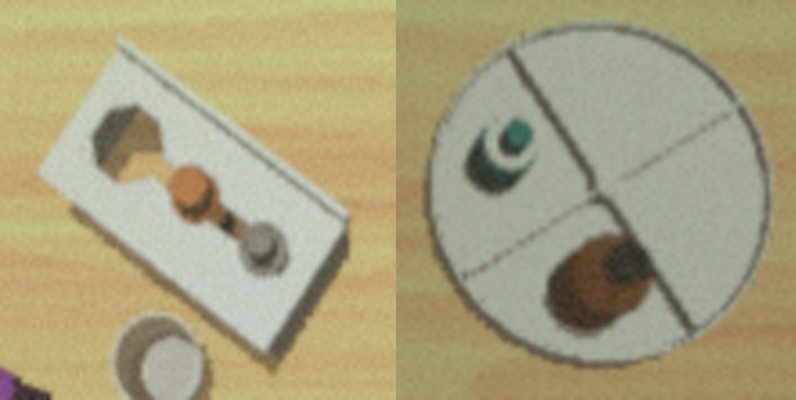

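The left crop shows the lip corners at about (120,40) and (347,215), and the near plate edge corners at (42,175) and (270,350). The right crop shows the walls crossing at (595,192). The next script refines the fits.

Run:
```python
from h import *
from scipy.optimize import minimize
D=np.load('top0.npz');P=D['P'];im=D['im'].astype(int)
Sd=np.load('scene0.npz');S=Sd['P'];si=Sd['im'].astype(int)
def plate(P,im,u0,u1,v0,v1):
    m=np.zeros(P.shape[:2],bool); m[v0:v1,u0:u1]=1
    sat=im.max(-1)-im.min(-1)
    m&=(P[...,2]>125)&(P[...,2]<136)&(sat<0.25*im.max(-1))&(im.max(-1)>70)
    m=cv2.morphologyEx(m.astype(np.uint8),cv2.MORPH_OPEN,np.ones((2,2)))
    n,l,st,_=cv2.connectedComponentsWithStats(m); return P[l==1+np.argmax(st[1:,4])]
for n,(p,i,b) in dict(top=(P,im,(172,275,178,270)),scene=(S,si,(275,375,140,185))).items():
    Q=plate(p,i,*b); r=cv2.minAreaRect(Q[:,:2].astype(np.float32)); print(n,len(Q),np.round(r[0],1),np.round(r[1],1),round(r[2],2),np.median(Q[:,2]))
# items by knob-top in both cameras
c=np.array([540,240])
for n,p in (('top',P),('scene',S)):
    k=(p[...,2]>172)&(p[...,2]<184)&(np.hypot(p[...,0]-530,p[...,1]-222)<65); Q=p[k]
    crit=(cv2.TERM_CRITERIA_EPS,20,.1); _,l,cc=cv2.kmeans(Q[:,:2].astype(np.float32),2,None,crit,5,0)
    for j in (0,1):
        q=Q[l.ravel()==j]; print(n,'knob',len(q),np.median(q,0).round(1),cv2.minEnclosingCircle(q[:,:2].astype(np.float32)))
    k=(p[...,2]>143)&(p[...,2]<152)&(np.hypot(p[...,0]-560,p[...,1]-210)<130)
    L=p[k][:,:2]; v=cv2.fitLine(L.astype(np.float32),cv2.DIST_HUBER,0,.01,.01).ravel(); print('lip',len(L),np.degrees(np.arctan2(v[1],v[0])),v)
    # turntable
    q=p[(p[...,2]>10)&(p[...,2]<25)&(np.hypot(p[...,0]-589,p[...,1]+173)<106)] 
    k=(p[...,2]>24)&(p[...,2]<36)&(abs(np.hypot(p[...,0]-589,p[...,1]+173)-114)<8); e=p[k][:,:2]
    A=np.c_[2*e,np.ones(len(e))]; x=np.linalg.lstsq(A,(e**2).sum(1),rcond=None)[0]; ctr=x[:2]; print(n,'tt rim',len(e),ctr,np.sqrt(x[2]+ctr@ctr))
    w=p[(p[...,2]>32)&(p[...,2]<44)]; d=w[:,:2]-ctr; rr=np.hypot(*d.T); d=d[(rr>20)&(rr<104)]
    def f(s):
        t=s[0]; a=d-s[1:]; x=a@[np.cos(t),np.sin(t)]; y=a@[-np.sin(t),np.cos(t)]
        return np.minimum(np.minimum(abs(x),abs(y)),6).sum()
    o=min((minimize(f,[np.radians(g),0,0],method='Nelder-Mead') for g in (117,120,123)),key=lambda o:o.fun); print('walls',len(d),np.degrees(o.x[0]),o.x[1:],o.fun/len(d))
# pixel readings -> plane
H=420
c=bot.read_camera('top'); f=H/2/np.tan(np.radians(c['fovy'])/2); K=np.array([[f,0,c['cx']],[0,f,c['cy']],[0,0,1]])
def px(u,v,z):
    p=cv2.undistortPoints(np.array([[[u,v]]],float),K,np.array([c['k1'],0,0,0,0.])).ravel(); d=rot(c['attitude'])@[*p,1]; return (c['eye']+d*(z-c['eye'][2])/d[2])[:2].round(1)
for nm,(u,v),z in (('lipA',(120,40),148),('lipB',(347,215),148),('pA',(42,175),130),('pB',(270,350),130),('wideC',(129,143),130),('brushtop',(187,184),179),('rolltop',(261,238),179)):
    print(nm,px(170+u/3.6,175+v/4,z) if 0 else px(170+u/3.6-.4,175+v/4-.4,z))
print('hub',px(325+(595-396)/4.44,172+192/4.44,48))
print(rot(bot.read_state()['tool_rot']).round(2))
```

```text
top 2313 [507.  292.3] [233.   0.] 50.74 nan
scene 544 [529.6 342.6] [ 98.1 239. ] 46.38 nan
top knob 57 [511.2 194.9 179.3] ((511.0397644042969, 194.9443817138672), 10.613515853881836)
top knob 93 [545.7 243.9 179.4] ((546.2957763671875, 244.41796875), 13.58427906036377)
lip 188 54.402203 [5.8209169e-01 8.1312317e-01 5.8964429e+02 2.1570650e+02]
top tt rim 337 [ 587.94462282 -172.54620131] 112.46643608724175
walls 217 120.63084926690249 [ 2.43792992e-04 -5.00367235e-05] 2.097548620302382
scene knob 89 [548.4 240.4 178.2] ((546.276123046875, 241.63992309570312), 14.799039840698242)
scene knob 56 [513.2 190.  178.2] ((510.413818359375, 190.7010955810547), 10.821329116821289)
lip 337 54.08289 [5.8661419e-01 8.0986655e-01 5.9344183e+02 2.1946404e+02]
scene tt rim 524 [ 588.77535347 -175.00710327] 112.43415876628077
walls 523 120.89663781795329 [ 0.55657309 -0.77157896] 2.472664824464087
lipA [650.3 300.3]
lipB [530.6 131.9]
pA [562.2 359.7]
pB [444.1 188.9]
wideC [583.5 294.8]
brushtop [546.8 245.1]
rolltop [511.5 192.2]
hub [ 581.2 -165.2]
[[ 0.33 -0.   -0.94]
 [ 0.94 -0.    0.33]
 [-0.   -1.    0.  ]]
```

```bash
cat >> h.py <<'E'
PSI=np.radians(54.5); U=np.array([np.cos(PSI),np.sin(PSI),0]); N=np.array([np.sin(PSI),-np.cos(PSI),0])
def att(a):
    x=np.array([np.cos(a),np.sin(a),0]); y=np.array([0,0,-1.]); q=R.from_matrix(np.c_[x,y,np.cross(x,y)]).as_quat()
    return [q[3],q[0],q[1],q[2]]
def best(p,a):
    c=[(abs(j[5]),att(b)) for b in (a,a+np.pi) if (j:=bot.ik(p,att(b))) is not None]
    return min(c,key=lambda t:t[0])[1]
def st(t=''):
    s=bot.read_state(); print(t,'t=%.1f'%s['clock'],s['ee_pos'].round(1),'F',s['ft_force'].round(1),'w %.1f'%s['grip_width'],flush=True); return s
def grab(xy,opening=52):
    p=np.array([*xy,250.]); q=best(p,PSI-np.pi/2)
    bot.move_to(p,q); bot.move_gripper(opening)
    bot.servo_line([*xy,158],speed=80); st('down')
    bot.move_gripper(5,40); st('gripped')
    bot.servo_line([*xy,162],speed=20); bot.dwell(.2); st('raised')
    o=np.array([*xy,162.]); e=[]
    for s in (1,-1):
        hit=bot.servo_line(o+s*8*N,speed=12,until_force=6); x=st(f'probe{s} {hit}'); e.append((x['ee_pos']-o)@N)
        bot.servo_line(o,speed=30)
    print('probe',e); return e
E
python3 - <<'E'
from h import *
for p in ([582,294,340],[572,-237,340],[651,-190,340],[651,-190,147]):
    print([None if (j:=bot.ik(p,att(a))) is None else j[5].round(2) for a in (PSI-np.pi/2,PSI+np.pi/2,np.radians(76),np.radians(256))])
grab([546.5,242.5])
E
```

```text
[np.float64(1.03), np.float64(-2.11), np.float64(-0.91), np.float64(2.23)]
[np.float64(0.17), None, np.float64(-1.78), np.float64(1.36)]
[np.float64(0.28), None, np.float64(-1.66), np.float64(1.48)]
[np.float64(0.28), None, np.float64(-1.66), np.float64(1.48)]
down t=3.5 [546.7 242.6 158.6] F [-0.6  0.   0.7] w 52.2
gripped t=3.9 [546.6 242.6 158.5] F [-1.6 -0.5  3.6] w 27.0
raised t=4.4 [546.4 242.5 161.8] F [ 0.1 -0.4 -0.6] w 26.7
probe1 True t=4.8 [548.2 241.1 161.5] F [-1.9  1.1  0.4] w 27.4
probe-1 True t=5.5 [542.9 244.9 161.8] F [ 4.5 -1.5  1. ] w 27.3
probe [np.float64(2.1841722837427135), np.float64(-4.324519600289676)]
```

Run:
```python
from h import *
o=np.array([546.5,242.5,162])-1.07*N
bot.servo_line(o,speed=30)
print(bot.servo_line(o+61.7*U,speed=50,until_force=10)); bot.dwell(.2); st('slid')
w=o+61.7*U
hit=bot.servo_line(w+[0,0,30],speed=40,until_force=8); st(f'lift {hit}')
c=bot.read_camera('scene'); cv2.imwrite('pics/s1.png',cv2.resize(c['image'][100:260,240:420],None,fx=4,fy=3.7,interpolation=cv2.INTER_CUBIC))
```

```text
False
slid t=7.7 [581.4 293.2 162.1] F [ 0.5  0.4 -1.4] w 27.2
lift False t=8.6 [581.4 293.3 191.7] F [ 1.  -0.4 -1.4] w 26.9
```

View pics/s1.png

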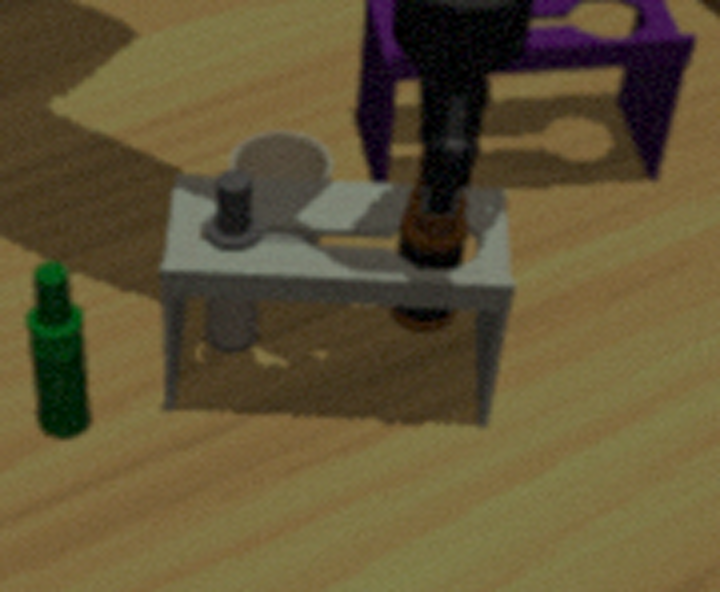

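The picture shows the brush barrel at (430,255) rising cleanly through the wide end, with the roller still hanging at (235,205). Next I lift it out fully, carry it over and set it down.

```bash
cat >> h.py <<'E'
def place(xy):
    s=bot.read_state(); p=s['ee_pos']; q=att(PSI-np.pi/2)
    print('lift hit',bot.servo_line([p[0],p[1],335],speed=90,until_force=12))
    st('up'); bot.move_to([*xy,335],q); st('over')
    bot.servo_line([*xy,165],speed=110); bot.dwell(.3); st('near')
    hit=bot.servo_line([*xy,138],speed=15,until_force=3); st(f'touch {hit}')
    bot.move_gripper(50); bot.dwell(.2); z=st('open')
    bot.servo_line([*xy,255],speed=110); st('clear')
E
python3 - <<'E'
from h import *
place([572.3,-236.8])
c=bot.read_camera('scene'); cv2.imwrite('pics/s2.png',cv2.resize(c['image'][200:340,110:290],None,fx=4,fy=4,interpolation=cv2.INTER_CUBIC))
E
```

```text
lift hit False
up t=10.4 [581.3 293.3 334.5] F [ 0.2  1.1 -1.3] w 27.4
over t=12.3 [ 572.7 -235.9  335. ] F [ 0.1  0.6 -1.2] w 26.9
near t=14.3 [ 572.3 -236.8  165.1] F [-0.1 -0.2 -1.7] w 27.0
touch True t=15.4 [ 572.4 -236.8  147.5] F [-0.7  0.4  5.2] w 26.8
open t=16.0 [ 572.  -236.6  146.7] F [ 0.2 -0.1  0.3] w 50.1
clear t=17.1 [ 572.1 -236.7  254.1] F [-0.4 -0.5  0.3] w 49.7
```

View pics/s2.png

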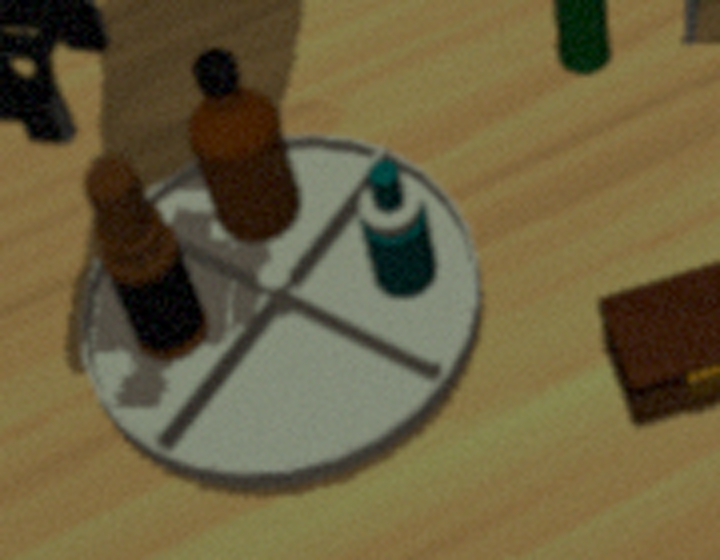

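The brush stands upright at (150,265), in the section next to the bottle, and the other objects haven't moved. The roller is next.

Run:
```python
from h import *
p=454*U+303*N
e=grab(p[:2],46)
if max(map(abs,e))<7.5:
    o=p+[0,0,162]+np.mean(e)*N; w=np.array([546.5,242.5,162])-1.07*N+61.7*U
    bot.servo_line(o,speed=30)
    m=w+(o-w)*.5
    h1=bot.servo_line(w,speed=60,until_force=10); bot.dwell(.2); st(f'slid {h1}')
    if not h1:
        hit=bot.servo_line(w+[0,0,30],speed=40,until_force=8); st(f'lift {hit}')
        if not hit: place([651.4,-189.9])
c=bot.read_camera('scene'); cv2.imwrite('pics/s3.png',cv2.resize(c['image'],(784,588),interpolation=cv2.INTER_CUBIC))
```

```text
down t=20.3 [510.5 193.7 158.5] F [-0.4 -0.  -0.3] w 45.8
gripped t=20.6 [510.4 193.7 158.5] F [-1.2 -0.3  5.2] w 20.8
raised t=21.1 [510.3 193.6 161.9] F [ 0.9  0.4 -0.8] w 21.1
probe1 True t=21.6 [512.9 191.6 161.6] F [-1.1  2.3  0.1] w 21.0
probe-1 True t=22.3 [507.6 195.5 161.9] F [ 4.1 -2.   0.9] w 21.0
probe [np.float64(3.2880729317512074), np.float64(-3.3150943738927374)]
slid False t=25.2 [581.5 293.3 162.1] F [ 0.5  0.1 -0.7] w 21.3
lift False t=26.1 [581.4 293.3 191.7] F [-0.4  0.  -1. ] w 21.2
lift hit False
up t=27.8 [581.3 293.3 334.4] F [-0.4 -1.1 -1.9] w 21.0
over t=29.6 [ 651.7 -188.7  335.1] F [ 0.5  0.4 -0.6] w 21.0
near t=31.6 [ 651.4 -189.9  165.2] F [-0.5 -0.6 -0.5] w 21.4
touch True t=32.7 [ 651.5 -190.   147.5] F [ 0.9 -0.5  5.5] w 21.4
open t=33.3 [ 651.1 -189.8  146.5] F [ 0.5 -0.1 -0.2] w 50.0
clear t=34.5 [ 651.2 -189.8  254. ] F [ 0.5  0.4 -0. ] w 49.8
```

View pics/s3.png

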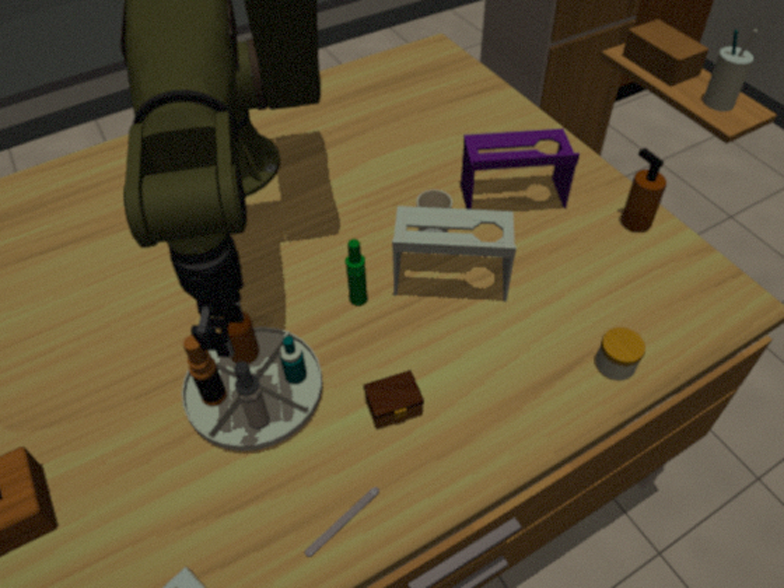

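Both items stand on the turntable, the brush at (205,375) and the roller at (252,395), and the hanger is empty. I'll move the arm clear, check once more and hand the job in.

Run:
```python
from h import *
bot.move_to([450,150,330],att(PSI-np.pi/2)); bot.dwell(.5)
c=bot.read_camera('scene'); P=cloud(c); c0=np.load('scene0.npz')
for n,t in (('brush',(572.3,-236.8)),('roller',(651.4,-189.9))):
    q=P[(np.hypot(P[...,0]-t[0],P[...,1]-t[1])<30)&(P[...,2]>163)]; print(n,len(q),np.nanmedian(q,0).round(1))
for n,t,r in (('bottle',(526,-156),40),('spray',(604,-110),35),('cup',(454,266),50),('box',(733,12),60)):
    print(n,*[np.nanmedian(p[(np.hypot(p[...,0]-t[0],p[...,1]-t[1])<r)&(p[...,2]>45)],0).round(1) for p in (c0['P'],P)])
a=c['image'][200:340,110:290]
cv2.imwrite('pics/s4.png',cv2.resize(a,None,fx=4,fy=4,interpolation=cv2.INTER_CUBIC)); st('end')
```

```text
brush 121 [ 574.4 -238.2  166.8]
roller 80 [ 653.2 -191.5  167.2]
bottle [ 535.5 -163.   106. ] [ 535.7 -163.1  106. ]
spray [ 614.5 -108.1   87. ] [ 614.6 -108.3   86.1]
cup [423.2 279.9  88. ] [428.  275.9  90.7]
box [735.7   7.3  48.4] [735.9   7.5  48.4]
end t=36.5 [450.1 150.  330. ] F [-0.2  0.6 -0.1] w 49.9
```

View pics/s4.png

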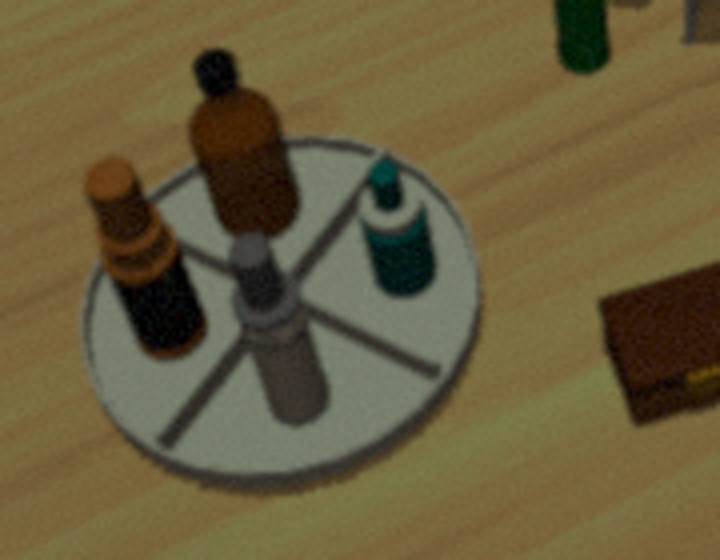

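Both items stand upright in the right sections, the brush at (150,260) and the roller at (280,330), and nothing is touching the gripper.

```bash
python3 -c "
from rig import bot
print(bot.finish_job())"
```

```text
the job is handed in; nothing more can be done
None
```

I slid the hairbrush, then the lint roller, along the slot to the wide end and lifted each one out there. Both now stand barrel end down on the turntable, the hairbrush next to the brown bottle and the lint roller next to the nasal spray. I handed the job in at about 36.5 s; it reports no verdict.

**Placement:** in the last check the tops of both items were about 167 mm up (168 expected). They sat within about 3 mm of their targets, with the gripper open and well clear. Each was set down with about 5 N of contact force.

**Left alone:** the bottle, nasal spray and latch box measured the same before and after, to within 1 mm. The cup's depth reading differed by about 5 mm. I took this as the view behind the hanger and through clear plastic changing, since the cup sits in the same place in the before and after pictures. I did not measure it a second way.

**Cameras:** the two cameras disagreed by about 3 mm on the slot line, so I found the slot's centre by touching its sides with each item before sliding it.

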